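Put the hand tools back in the tool tray

TASK

Tool check at the end of the job: pick the four hand tools (screwdriver, deburring tool, centre punch, scriber) off the bench and put each back into the pocket of the tool tray that is cut to its own length and shape, lying right down in it; the screwdriver and the deburring tool lie with the blade in the narrow end of their stepped pockets. The marker is no part of the set: leave it where it lies.

Things in the scene. Friction and masses are not known exactly. Their poses are not given: they have to be found in the camera images.
- screwdriver_mid (a point): Screwdriver with a fat amber handle, lying on the bench, 186 mm long. This point: on its axis, middle of its length, 12.5 mm above the bench. y axis along it: steel shank (6 mm, at mid-height of the handle) from y = -93 to +2, handle (26 mm wide, 25 high) from +2 to +93. Grip the handle at y = +30 mm, which comes over the finger channel. 0.07 kg.
- deburrer_mid (a point): Deburring tool with a slim blue handle, lying on the bench, 126 mm long. This point: on its axis, middle of its length, 7.5 mm above the bench. y axis along it: thin blade (4 mm, on the handle's axis) from y = -63 to -37, round handle (15 mm) from -37 to +63. Grip it at y = +13 mm, which comes over the finger channel. 0.035 kg.
- punch_mid (a point): Centre punch, plain grey steel, short and thick: 108 mm long, 12 mm thick, tapering to a point. Lies on the bench. This point: on its axis, middle of its length, 6 mm above the bench; y axis along it. Grip it at the middle. Either way round will do in its pocket. 0.05 kg.
- scriber_mid (a point): Scriber, plain grey steel, long and thin: 141 mm long, 10 mm thick, with a thin point. Lies on the bench. This point: on its axis, middle of its length, 5 mm above the bench; y axis along it. Grip it at the middle. Either way round will do in its pocket. 0.02 kg.
- marker: Felt marker, white barrel with a black cap, 139 mm long, 12 mm thick, lying among the tools (centre lines about 75 mm apart). Not one of the tools: it stays where it lies. Origin: underside, middle; y axis along it.
- tool_tray: Shallow fixed aluminium tray, 300 x 236 mm, rim 6 mm high. On its 2 mm floor four inserts lie side by side along x, 72 mm apart, in varying order. One 54 mm wide channel for the fingers (floor level with the pockets') crosses them all along x at y = 0. Origin: underside, middle of the channel. Pockets are 13 mm deep with flanks flaring 7.5 mm a side (3 mm in narrow ends).
- screwdriver_insert: Fixed charcoal plastic insert in the tray, 70 (x) x 224 (y, -138 to +86) x 16 mm high. Origin: underside, middle of the finger channel. Floor at z = 3 mm. Widest, longest pocket, stepped: handle part 32 mm wide at the floor, y = -40 to +73; shank part 12 mm wide, floor 6 mm higher, -131 to -40. The screwdriver belongs with its middle at y = -30 mm, y axes alike (shank to -y).
- deburrer_insert: Fixed charcoal plastic insert in the tray, 70 (x) x 224 (y, -138 to +86) x 16 mm high. Origin: underside, middle of the finger channel. Floor at z = 3 mm. Stepped pocket of middle size: handle part 21 mm wide at the floor, y = -59 to +59; short blade part 9 mm wide, floor 2.5 mm higher, -85 to -59. The deburring tool belongs with its middle at y = -13 mm, y axes alike (blade to -y).
- punch_insert: Fixed charcoal plastic insert in the tray, 70 (x) x 224 (y, -138 to +86) x 16 mm high. Origin: underside, middle of the finger channel. Floor at z = 3 mm. Short plain pocket, 18 mm wide at the floor, y = -62 to +62. The punch belongs with its middle at y = 0, along y.
- scriber_insert: Fixed charcoal plastic insert in the tray, 70 (x) x 224 (y, -138 to +86) x 16 mm high. Origin: underside, middle of the finger channel. Floor at z = 3 mm. Long plain narrow pocket, 16 mm wide at the floor, y = -78 to +78. The scriber belongs with its middle at y = 0, along y.
Things that resemble listed ones, but are neither listed nor needed, are in the scene too. What is shaped like the part that bears scriber_mid but orange is not meant.

How it is judged:
At the end, for the whole second after the job is handed in: Each of the four tools lies at rest in its own pocket: within 9 mm of its centre line, 12 mm along it and 0.12 rad in direction, its axis at most 4 mm above where it is when the tool lies on the floor (stepped pockets: blade in the narrow end). The marker is within 30 mm of where it lay (x of screwdriver_mid in the frame of screwdriver_insert between -0.009 and 0.009 m and y of screwdriver_mid in the frame of screwdriver_insert between -0.042 and -0.018 m and z of screwdriver_mid in the frame of screwdriver_insert below 0.0195 m and angle between the y axis of screwdriver_mid and the y axis of screwdriver_insert, either way round below 0.12 rad and linear speed of each of screwdriver, deburrer, punch, scriber below 0.02 m/s and y of screwdriver_insert in the frame of screwdriver_mid above 0 m and x of deburrer_mid in the frame of deburrer_insert between -0.009 and 0.009 m and y of deburrer_mid in the frame of deburrer_insert between -0.025 and -0.001 m and z of deburrer_mid in the frame of deburrer_insert below 0.0145 m and angle between the y axis of deburrer_mid and the y axis of deburrer_insert, either way round below 0.12 rad and y of deburrer_insert in the frame of deburrer_mid above 0 m and x of punch_mid in the frame of punch_insert between -0.009 and 0.009 m and y of punch_mid in the frame of punch_insert between -0.012 and 0.012 m and z of punch_mid in the frame of punch_insert below 0.013 m and angle between the y axis of punch_mid and the y axis of punch_insert, either way round below 0.12 rad and x of scriber_mid in the frame of scriber_insert between -0.009 and 0.009 m and y of scriber_mid in the frame of scriber_insert between -0.012 and 0.012 m and z of scriber_mid in the frame of scriber_insert below 0.012 m and angle between the y axis of scriber_mid and the y axis of scriber_insert, either way round below 0.12 rad and distance of marker from where it was at the start of the episode below 0.03 m); the robot touches nothing.
It fails at once if the marker is moved more than 30 mm from where it lay (distance of marker from where it was at the start of the episode above 0.03 m).
It also fails if it takes over 96 s, if anything falls off the work surface, if the arm or the gripper's body presses on something with over 40 N, if the wrist force passes 120 N, or if a joint passes its speed limit or range.

ROBOT

A 7-joint arm with a two-finger parallel gripper is mounted at the origin on the work surface; the furniture and walls round the work are solid. World frame = base frame: x ahead of the robot, y to its left, z up, the work surface at z = 0. Lengths are in m, angles in rad, forces in N, time in s.
With the tool pointing down it reaches from about 0.35 to 0.9 m from the base axis. Payload 19.9 kg.
Tool frame: the origin (TCP) lies midway between the tips of the shut fingers; the grasp point (between the pads) lies 19 mm behind it (bot.tcp_to_grasp is the distance from the TCP to the grasp point, in m); z points along the fingers, y is the direction in which the jaws open and shut (so a half turn about z gives the same grasp; the last joint's range is limited). The gripper opens to 85 mm and grips with 20 to 120 N. Pads are 22 mm wide; open, the fingers measure 114 mm over their backs; the gripper's body (76 mm by 85 mm) begins 54 mm behind the grasp point. The pads swing forward as they close: fully open they stand 13 mm farther back than shut.
Start: joints at [-1.333, 0.417, -0.01, 1.614, 0.005, 1.111, -0.053], TCP at [0.172, 0.601, 0.231] pointing down, gripper open.
Joint ranges: [-2.81, 2.81], [-0.39, 2.02], [-1.27, 1.25], [0.06, 2.57], [-1.19, 4.33], [0.19, 2], [-2.82, 2.82]. Speed limits (rad/s): [1.89, 1.89, 2.39, 2.39, 3.01, 3.01, 3.01].

INTERFACE

Orientations are given as a unit quaternion [w, x, y, z].
In Python, from cell import telemetry, optics, ticket, bot gives the robot as it stands. The module is installed in compiled form; this text tells all that it offers.
- The arm moves only by the shell command python3 -m creep 'ROWS' [OPENING] [FORCE]. ROWS is text: rows parted by semicolons, each of 6 numbers parted by spaces: the shift along the tool's x, y, z in m, then the turn, a rotation vector about the tool's x, y, z in degrees. In form: tx ty tz ax ay az; .... A call has exactly 8 rows; each row shifts and turns the commanded pose from where the row before left it, along the tool's axes as they then stand; what a row does not reach is not made up. A row lasts 1/12 s, in which the tool goes at most 41.7 mm and 7.16 degrees, less where a joint would pass 70% of its speed; a pose out of reach is approached as far as the arm can. A call with a gripper value outside its range is refused whole. OPENING is the opening in per cent of the stroke, from 0 (shut) to 100 (fully open), set as the call begins (- or left out, the last holds). The fingers move at their own pace and stop on an object; FORCE is the grip in N (left out, the last holds). Time passes only in rows, so rows that do not move let the fingers close, or fill a call up. It gives the time, the measured TCP pose, the force and the opening at its end, in the units of the state.
- telemetry.get_state(): the state, without advancing time (a new reading comes with each control period).
- optics.camera(name): name is "scene" or "top" or "wrist"; returns (picture, depth): 480x640x3 uint8, red, green, blue; 480x640 float32, m along the optical axis (not along the pixel's ray), 0 where there is no reading.
- optics.calibration(name): a dict with "fov_y" (degrees; the focal length in pixels is half the picture's height over the tangent of half this angle, whatever the lens; pixels are square), "cx", "cy" (the principal point, pixels), "rvec" (rotation vector, rad) and "tvec" (3), from world to camera coordinates, as OpenCV has them; the wrist camera has in their place "mount" (4x4, takes a point from camera to tool coordinates, whose origin is the TCP and whose axes are the flange's). Camera axes: x right, y down, z forward; pixel columns grow to the right and rows downward; lengths in m; the calibration is good to about 2 mm. A picture is of the moment at which its call begins: read the wrist's pose just before it. calibration takes no time and is no camera call.
- ticket.close_job(): hands the job in, once; it reports no verdict.
The state is a dict: "t": time; "joint_pos": joint angles; "joint_velocities": joint speeds; "joint_efforts": joint torques, N m; "position": TCP position; "ee_rot": TCP orientation; "ft_force": force on the tool from outside, world axes, zero at the start; "wrist_torque": the same for the moment, N m; "finger_gap": finger opening in m.
Only numpy, scipy, OpenCV 4.12 (cv2) and the standard library are available. Lean on these libraries where they do the work, as an engineer would, in place of code of your own. Each camera call takes 0.05 s, during which the arm holds its last target.

## Working session

There is one attempt and no reset: what is moved stays moved. The work goes in short steps, Python scripts to look and compute and a shell command to move; the robot and the scene stay as the last step left them, time stands still between calls to the robot, and variables do not carry over. Pictures are saved under pics/ and viewed, and the job is handed in when it is done.

```bash
mkdir -p pics; ls; python3 - <<'E'
from cell import telemetry, optics, ticket, bot
import cv2, numpy as np
s=telemetry.get_state(); print(s)
for n in ("scene","top","wrist"):
    c=optics.calibration(n); print(n,c)
for n in ("scene","top"):
    p,d=optics.camera(n); cv2.imwrite(f"pics/{n}0.png",p[:,:,::-1]); np.savez(f"{n}0.npz",p=p,d=d)
print(bot.tcp_to_grasp)
E
```

```text
pics
{'t': 0.0, 'joint_pos': array([-1.33351259,  0.41796836, -0.01032557,  1.6141589 ,  0.00470012,
        1.11066224, -0.05301487]), 'joint_velocities': array([-0.0001785 ,  0.00033087, -0.0004786 ,  0.00016291, -0.00107258,
       -0.00054929,  0.00058236]), 'joint_efforts': array([-9.60759498e-04, -8.64455295e+01,  6.78477455e-01, -4.34889793e+01,
        1.90712954e-02,  7.48497230e-03,  2.83202854e-05]), 'position': array([0.17189751, 0.60055379, 0.23067008]), 'ee_rot': array([-4.17685274e-05,  1.38933948e-01,  9.90301476e-01, -5.84926534e-04]), 'ft_force': array([ 0.97150868, -0.75633508,  0.86111967]), 'wrist_torque': array([-0.00410197,  0.02653738,  0.00535139]), 'finger_gap': 0.0854439061806064}
scene {'fov_y': 51.41350778755586, 'cx': 321.588008220356, 'cy': 244.76136188329667, 'rvec': array([ 2.31076826, -1.12756308,  0.32993448]), 'tvec': array([-0.32001881,  0.41320762,  0.95292353])}
top {'fov_y': 55.26569203150348, 'cx': 317.9601470161453, 'cy': 240.46293245223075, 'rvec': array([ 2.12952232, -2.10085954,  0.20589144]), 'tvec': array([0.02365958, 0.56210701, 0.92234946])}
wrist {'fov_y': 66.29239370222152, 'cx': 320.753115118083, 'cy': 235.31568010102274, 'mount': array([[ 1.19090335e-03, -9.63846835e-01, -2.66454235e-01,
         6.77994824e-02],
       [ 9.99999265e-01,  1.20889596e-03,  9.64966167e-05,
        -6.26242441e-05],
       [ 2.29107489e-04, -2.66454154e-01,  9.63847566e-01,
        -1.42523486e-01],
       [ 0.00000000e+00,  0.00000000e+00,  0.00000000e+00,
         1.00000000e+00]])}
0.0187
```

View pics/top0.png

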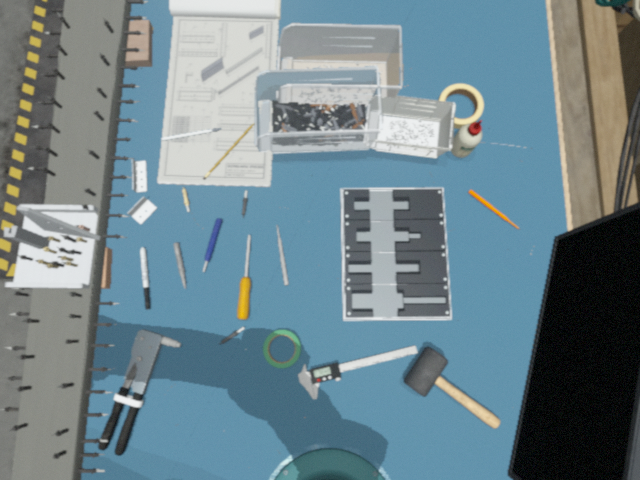

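View pics/scene0.png

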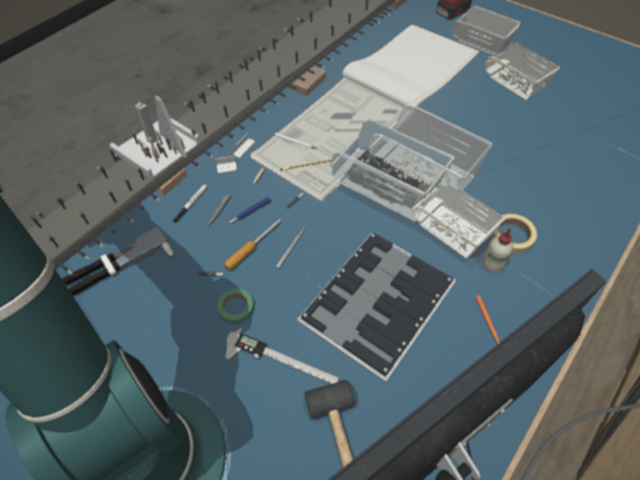

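The top view shows: marker (145,277), grey rod (180,264), blue-handled tool (213,245), amber screwdriver (245,280), long thin grey rod (282,255), orange look-alike (495,208), and the tray centred at (396,253). Next I'll enlarge that area and measure.

```bash
cat > h.py <<'E'
import cv2, numpy as np
from cell import optics
from scipy.spatial.transform import Rotation as R
def K(c):
    f=240/np.tan(np.radians(c['fov_y'])/2); return f,c['cx'],c['cy']
def extr(name,st=None):
    """returns Rwc (cam->world), camera origin"""
    c=optics.calibration(name)
    if name=='wrist':
        q=st['ee_rot']; Rt=R.from_quat([q[1],q[2],q[3],q[0]]).as_matrix(); m=c['mount']
        return c,Rt@m[:3,:3],Rt@m[:3,3]+st['position']
    Rm=cv2.Rodrigues(c['rvec'])[0]; return c,Rm.T,-Rm.T@c['tvec']
def ray(name,uv,z,st=None):
    c,Rw,o=extr(name,st); f,cx,cy=K(c); uv=np.atleast_2d(np.array(uv,float))
    d=np.c_[(uv[:,0]-cx)/f,(uv[:,1]-cy)/f,np.ones(len(uv))]@Rw.T
    return o+d*((z-o[2])/d[:,2])[:,None]
def proj(name,P,st=None):
    c,Rw,o=extr(name,st); f,cx,cy=K(c); q=(np.atleast_2d(P)-o)@Rw
    return np.c_[f*q[:,0]/q[:,2]+cx,f*q[:,1]/q[:,2]+cy]
E
python3 - <<'E'
from h import *
p=np.load('top0.npz')['p'];d=np.load('top0.npz')['d']
cv2.imwrite('pics/t1.png',cv2.resize(p[180:350,100:300,::-1],None,fx=4,fy=3.5,interpolation=cv2.INTER_CUBIC)[:600])
cv2.imwrite('pics/t2.png',cv2.resize(p[180:330,330:460,::-1],None,fx=4,fy=4,interpolation=cv2.INTER_CUBIC))
for n,a,b in [('marker',(143,247),(148,307)),('punch',(177,241),(185,287)),('deb',(221,219),(205,271)),('sd',(249,236),(243,318)),('scr',(278,226),(286,284)),('orange',(470,191),(518,228))]:
    P=ray('top',[a,b],0.006);print(n,P.round(4).tolist(),np.linalg.norm(P[0]-P[1]))
print(ray('top',[(341,189),(443,187),(451,319),(344,320)],0.006).round(3))
print(extr('top')[2],d[253,396],d[100,600],d[300,600],d[210,50])
E
```

```text
marker [[0.5516, 0.4234, 0.006], [0.4187, 0.4006, 0.006]] 0.13491852213684105
punch [[0.5663, 0.3482, 0.006], [0.4634, 0.3229, 0.006]] 0.10603972050578472
deb [[0.6185, 0.2521, 0.006], [0.4994, 0.281, 0.006]] 0.12255594237544996
sd [[0.58, 0.1869, 0.006], [0.3978, 0.192, 0.006]] 0.18220706914820461
scr [[0.6039, 0.1223, 0.006], [0.473, 0.1006, 0.006]] 0.13270492667681408
orange [[0.692, -0.3154, 0.006], [0.6064, -0.419, 0.006]] 0.134436563850783
[[ 0.693 -0.02   0.006]
 [ 0.701 -0.254  0.006]
 [ 0.402 -0.259  0.006]
 [ 0.397 -0.027  0.006]]
[0.3690434  0.02582873 1.01508248] 1.0108134 1.1756692 0.7100021 0.9719512
```

View pics/t1.png

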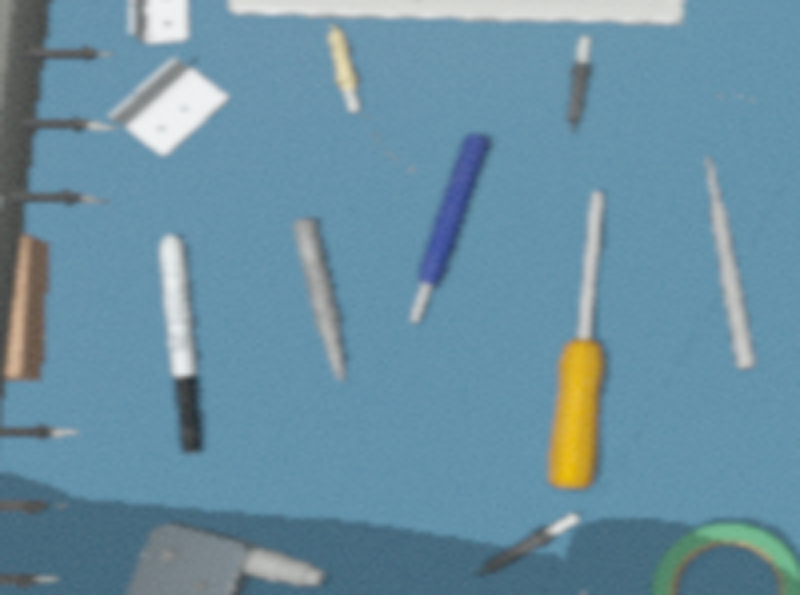

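View pics/t2.png

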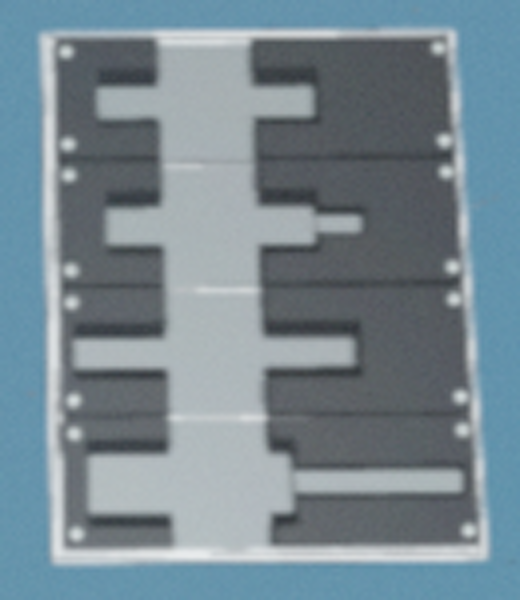

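In the enlarged crops, the candidates are:
- **Plain grey rods:** (180,264) measures about 106 mm and is thick, so it is the punch. (282,255) measures about 135 mm and is thin, so it is the scriber. The orange (495,208) is the decoy.
- **Tray, from far to near:** punch, deburrer, scriber, screwdriver. The narrow ends face right, which is world -y.

Next I'll measure the axes precisely with masks in both views.

```bash
cat > seg.py <<'E'
from h import *
def axis(name,p,box,kind,z,st=None):
    """mask in box, returns 2 world end points of the principal axis + width"""
    x0,y0,x1,y1=box; im=p[y0:y1,x0:x1].astype(int); 
    bg=np.median(im.reshape(-1,3),0)
    hsv=cv2.cvtColor(p[y0:y1,x0:x1],cv2.COLOR_RGB2HSV).astype(int)
    if kind=='all': m=(np.abs(im-bg).sum(2)>70)&~(im.sum(2)<bg.sum()*0.8)
    if kind=='grey': m=(hsv[...,1]<65)
    if kind=='blue': m=(np.abs(im-bg).sum(2)>75)
    if kind=='amber': m=(hsv[...,1]<70)|((hsv[...,0]<35)&(hsv[...,1]>90))
    if kind=='yel': m=((hsv[...,0]<35)&(hsv[...,1]>90))
    m=m.astype(np.uint8); n,l,s,_=cv2.connectedComponentsWithStats(m,connectivity=8)
    k=1+np.argmax(s[1:,4]); v,u=np.nonzero(l==k); 
    P=ray(name,np.c_[u+x0,v+y0],z,st)[:,:2]; c=P.mean(0)
    w,V=np.linalg.eigh(np.cov((P-c).T)); a=V[:,1]; a=a*np.sign(a[0]); t=(P-c)@a; n_=(P-c)@np.array([-a[1],a[0]])
    lo,hi=t.min(),t.max(); mid=c+a*(lo+hi)/2
    return dict(mid=mid.round(4),ang=np.degrees(np.arctan2(a[1],a[0])).round(2),L=round(hi-lo,4),W=round(n_.max()-n_.min(),4),n=len(t))
E
python3 - <<'E'
from seg import *
p=np.load('top0.npz')['p'];q=np.load('scene0.npz')['p']
for n,box,k,z in [('punch',(165,232,195,295),'grey',.006),('deb',(198,212,226,277),'blue',.0075),('sd',(232,230,256,325),'amber',.0125),('scr',(272,218,292,292),'grey',.005),('marker',(136,240,156,312),'all',.006)]:
    print(n,axis('top',p,box,k,z))
for n,box,k,z in [('punch',(205,192,232,226),'grey',.006),('deb',(227,192,275,226),'blue',.0075),('sd',(222,215,284,274),'amber',.0125),('scr',(272,222,310,272),'grey',.005)]:
    print('scene',n,axis('scene',q,box,k,z))
cv2.imwrite('pics/s1.png',cv2.resize(q[180:300,160:320,::-1],None,fx=5,fy=5,interpolation=cv2.INTER_CUBIC))
E
```

```text
punch {'mid': array([0.5126, 0.3375]), 'ang': np.float64(15.6), 'L': np.float64(0.107), 'W': np.float64(0.014), 'n': 256}
deb {'mid': array([0.5713, 0.2661]), 'ang': np.float64(-12.73), 'L': np.float64(0.101), 'W': np.float64(0.0159), 'n': 289}
sd {'mid': array([0.4891, 0.1896]), 'ang': np.float64(-2.12), 'L': np.float64(0.1883), 'W': np.float64(0.029), 'n': 703}
scr {'mid': array([0.5388, 0.1129]), 'ang': np.float64(10.62), 'L': np.float64(0.1381), 'W': np.float64(0.0113), 'n': 263}
marker {'mid': array([0.5067, 0.4187]), 'ang': np.float64(9.66), 'L': np.float64(0.0916), 'W': np.float64(0.0128), 'n': 229}
scene punch {'mid': array([0.5118, 0.3364]), 'ang': np.float64(16.15), 'L': np.float64(0.1098), 'W': np.float64(0.0165), 'n': 190}
scene deb {'mid': array([0.5649, 0.263 ]), 'ang': np.float64(-12.64), 'L': np.float64(0.1033), 'W': np.float64(0.0168), 'n': 167}
scene sd {'mid': array([0.4857, 0.189 ]), 'ang': np.float64(-2.62), 'L': np.float64(0.1916), 'W': np.float64(0.0347), 'n': 593}
scene scr {'mid': array([0.537, 0.112]), 'ang': np.float64(10.64), 'L': np.float64(0.1388), 'W': np.float64(0.0131), 'n': 224}
```

```bash
python3 -m creep '0 0 0 0 0 0;0 0 0 0 0 0;0 0 0 0 0 0;0 0 0 0 0 0;0 0 0 0 0 -3;0 0 0 0 0 -4;0 0 0 0 0 -4;0 0 0 0 0 -3'
```

```text
t: 0.77
position: [0.1719, 0.6008, 0.2312]
ee_rot: [-0.0, 0.015, 1.0, -0.0]
ft_force: [-0.9, -0.2, -0.8]
finger_gap: 0.0854
```

```bash
python3 -m creep '-0.0205 -0.0293 0 0 0 0;-0.0205 -0.0293 0 0 0 0;-0.0205 -0.0293 0 0 0 0;-0.0205 -0.0293 0 0 0 0;-0.0205 -0.0293 0 0 0 0;-0.0205 -0.0293 0 0 0 0;-0.0205 -0.0293 0 0 0 0;-0.0205 -0.0293 0 0 0 0' 60 60
python3 -m creep '-0.0205 -0.0293 0 0 0 0;-0.0205 -0.0293 0 0 0 0;-0.0205 -0.0293 0 0 0 0;-0.0205 -0.0293 0 0 0 0;-0.0205 -0.0293 0 0 0 0;-0.0205 -0.0293 0 0 0 0;0 0 0 0 0 0;0 0 0 0 0 0'
python3 - <<'E'
from h import *
from cell import telemetry
s=telemetry.get_state();p,d=optics.camera('wrist');print(s['t'],s['position'],s['ee_rot'],s['joint_pos'])
cv2.imwrite('pics/w1.png',p[:,:,::-1]);np.savez('w1.npz',p=p,d=d,position=s['position'],ee_rot=s['ee_rot'])
E
```

```text
t: 1.43
position: [0.3285, 0.3594, 0.2315]
ee_rot: [0.0, 0.017, 1.0, 0.0]
ft_force: [0.4, 0.3, -1.3]
finger_gap: 0.0509
t: 2.1
position: [0.4455, 0.1794, 0.2314]
ee_rot: [0.0, 0.019, 1.0, -0.0]
ft_force: [0.5, 0.4, -0.1]
finger_gap: 0.0515
2.1 [0.44548207 0.17941183 0.23138577] [ 1.50710495e-04  1.89514554e-02  9.99820388e-01 -1.11126303e-04] [-0.66412914  0.15700026  0.24005461  1.96997672 -0.04327136  1.01928893
  1.128651  ]
```

View pics/w1.png

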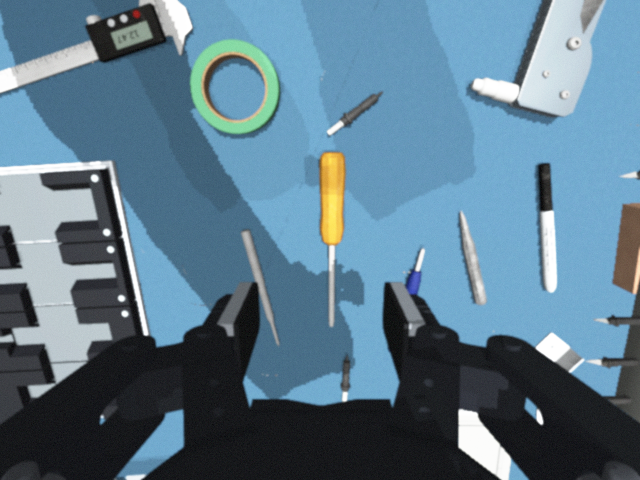

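The wrist view shows the screwdriver from (332,153) to (331,326), the scriber at (262,287), the punch at (472,258), the blue deburrer partly hidden at (416,275), and the marker at (547,228). I'll measure from this view.

```bash
python3 - <<'E'
from seg import *
z=np.load('w1.npz');p=z['p'];st=dict(position=z['position'],ee_rot=z['ee_rot'])
print('sd ends',ray('wrist',[(332.5,152),(331.5,244),(331,327)],.0125,st).round(4))
print(axis('wrist',p,(305,140,358,255),'yel',.0125,st))
for n,b in [('scr',(225,222,290,352)),('punch',(450,205,495,310))]:
    print(n,axis('wrist',p,b,'grey',.005 if n=='scr' else .006,st))
E
```

```text
sd ends [[0.3951 0.1925 0.0125]
 [0.4873 0.1889 0.0125]
 [0.5822 0.1856 0.0125]]
{'mid': array([0.4412, 0.1905]), 'ang': np.float64(-2.09), 'L': np.float64(0.0922), 'W': np.float64(0.0236), 'n': 2093}
scr {'mid': array([0.5442, 0.0965]), 'ang': np.float64(-11.84), 'L': np.float64(0.1472), 'W': np.float64(0.0662), 'n': 2846}
punch {'mid': array([0.5117, 0.3364]), 'ang': np.float64(15.82), 'L': np.float64(0.11), 'W': np.float64(0.0131), 'n': 1033}
```

```bash
python3 -m creep '-0.0128 0.011 0 0 0 0;0 0 0.035 0 0 0;0 0 0.035 0 0 0;0 0 0.035 0 0 0;0 0 0.035 0 0 0;0 0 0.03 0 0 0;0 0 0.02 0 0 0;0 0 0.01 0 0 0'
```

```text
t: 2.82
position: [0.4561, 0.1922, 0.0288]
ee_rot: [-0.002, 0.016, 1.0, -0.001]
ft_force: [-0.2, 0.1, -0.1]
finger_gap: 0.0513
```

```bash
python3 -m creep '0 0 0.01 0 0 0;0 0 0.01 0 0 0;0 0 0.006 0 0 0;0 0 0 0 0 0;0 0 0 0 0 0;0 0 0 0 0 0;0 0 0 0 0 0;0 0 0 0 0 0'
```

```text
t: 3.48
position: [0.4582, 0.1917, 0.0058]
ee_rot: [0.0, 0.017, 1.0, 0.0]
ft_force: [0.5, -0.0, -0.1]
finger_gap: 0.051
```

Position is good, so I'll close the gripper.

```bash
python3 -m creep '0 0 0.001 0 0 0;0 0 0 0 0 0;0 0 0 0 0 0;0 0 0 0 0 0;0 0 0 0 0 0;0 0 0 0 0 0;0 0 0 0 0 0;0 0 0 0 0 0' 0 60
```

```text
t: 4.15
position: [0.4579, 0.1915, 0.0046]
ee_rot: [0.0, 0.017, 1.0, 0.0]
ft_force: [-1.7, -1.0, 6.4]
finger_gap: 0.0226
```

```bash
python3 -m creep '0 0 -0.01 0 0 0;0 0 -0.02 0 0 0;0 0 -0.03 0 0 0;0 0 -0.03 0 0 0;0 0 -0.03 0 0 0;0 0 -0.02 0 0 0;0 0 0 0 0 0;0 0 0 0 0 0' 
python3 - <<'E'
from h import *
from cell import telemetry
s=telemetry.get_state();p,d=optics.camera('wrist');print(s['t'],s['position'],s['ee_rot'],s['finger_gap'])
cv2.imwrite('pics/w2.png',p[:,:,::-1]);np.savez('w2.npz',p=p,d=d,position=s['position'],ee_rot=s['ee_rot'])
E
```

```text
t: 4.82
position: [0.4582, 0.1918, 0.1456]
ee_rot: [0.001, 0.017, 1.0, 0.001]
ft_force: [-0.2, 0.7, -1.6]
finger_gap: 0.0226
4.8167 [0.45819508 0.19180873 0.14561339] [9.58598907e-04 1.71973945e-02 9.99851445e-01 6.46633360e-04] 0.022563944972525268
```

View pics/w2.png

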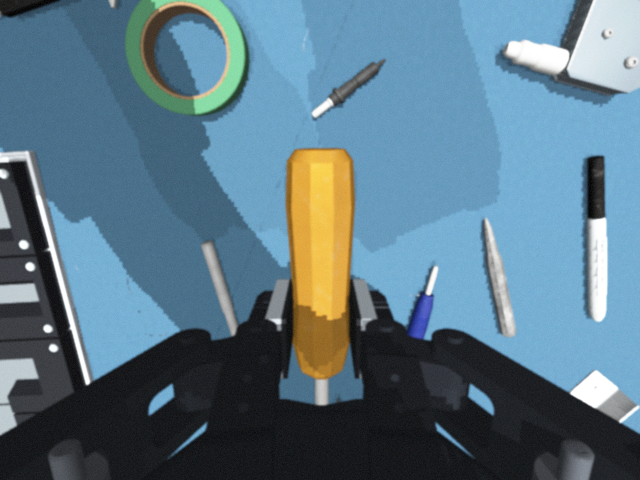

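The screwdriver is held level. Now I'll measure the tray from the top and scene pictures.

```bash
cat > tray.py <<'E'
from h import *
def outline(name,p,box,st=None):
    x0,y0,x1,y1=box; im=p[y0:y1,x0:x1]
    hsv=cv2.cvtColor(im,cv2.COLOR_RGB2HSV).astype(int)
    m=((hsv[...,1]<105)).astype(np.uint8)
    m=cv2.morphologyEx(m,cv2.MORPH_OPEN,np.ones((3,3)))
    n,l,s,_=cv2.connectedComponentsWithStats(m); k=1+np.argmax(s[1:,4])
    c=max(cv2.findContours((l==k).astype(np.uint8),cv2.RETR_EXTERNAL,cv2.CHAIN_APPROX_NONE)[0],key=cv2.contourArea)
    P=ray(name,c[:,0]+[x0,y0],.006,st)[:,:2].astype(np.float32)
    return cv2.minAreaRect(P*1000)
E
python3 - <<'E'
from tray import *
p=np.load('top0.npz')['p'];q=np.load('scene0.npz')['p']
print(outline('top',p,(325,172,465,335)))
print(outline('scene',q,(285,222,470,392)))
print('cor top',ray('top',[(340.5,187.5),(443.5,186.5),(452,319.5),(343,321)],.006).round(4).tolist())
# channel side edges & pocket centers at floor .005 (from t2 crop px/4 + (330,180))
f=lambda L:[(330+a/4,180+b/4) for a,b in L]
print('punch pocket L/R ends centre',ray('top',f([(97,101),(315,101)]),.005).round(4).tolist())
print('deb',ray('top',f([(106,224),(317,224),(362,223)]),.005).round(4).tolist())
print('scr',ray('top',f([(72,354),(356,352)]),.005).round(4).tolist())
print('sd',ray('top',f([(87,484),(296,482),(463,481)]),.005).round(4).tolist())
E
```

```text
((539.4577026367188, -136.43157958984375), (343.6150817871094, 254.34022521972656), 0.19800923764705658)
((554.3704833984375, -144.25540161132812), (433.5325012207031, 464.487548828125), 37.545433044433594)
cor top [[0.6966, -0.0185, 0.006], [0.702, -0.2551, 0.006], [0.4008, -0.2615, 0.006], [0.3944, -0.0252, 0.006]]
punch pocket L/R ends centre [[0.655, -0.0501, 0.005], [0.6566, -0.1744, 0.005]]
deb [[0.5834, -0.055, 0.005], [0.5849, -0.1737, 0.005], [0.5858, -0.199, 0.005]]
scr [[0.5094, -0.036, 0.005], [0.5126, -0.1935, 0.005]]
sd [[0.4378, -0.0443, 0.005], [0.4405, -0.1586, 0.005], [0.4422, -0.2499, 0.005]]
```

```bash
python3 -m creep '0.001 -0.0386 0 0 0 0;0.001 -0.0386 0 0 0 0;0.001 -0.0386 0 0 0 0;0.001 -0.0386 0 0 0 0;0.001 -0.0386 0 0 0 0;0.001 -0.0386 0 0 0 0;0.001 -0.0386 0 0 0 0;0.001 -0.0386 0 0 0 0'
python3 -m creep '0 0 0 0 0 7;0 0 0 0 0 7;0 0 0 0 0 7;0 0 0 0 0 7;0 0 0 0 0 7;0 0 0 0 0 7;0 0 0 0 0 7;0 0 0 0 0 7'
python3 -m creep '0 0 0 0 0 7;0 0 0 0 0 7;0 0 0 0 0 7;0 0 0 0 0 7;0 0 0 0 0 2.7;0 0 0 0 0 0;0 0 0 0 0 0;0 0 0 0 0 0'
cat > look.py <<'E'
import sys
from h import *
from cell import telemetry
n=sys.argv[1];c=sys.argv[2] if len(sys.argv)>2 else 'wrist'
s=telemetry.get_state();p,d=optics.camera(c)
Rt=R.from_quat(np.roll(s['ee_rot'],-1)).as_matrix()
print(s['t'],s['position'].round(4),'jaw',np.degrees(np.arctan2(Rt[1,1],Rt[0,1])).round(2),'z',Rt[:,2].round(3),'q',s['joint_pos'].round(2),s['finger_gap'],s['ft_force'].round(1))
cv2.imwrite(f'pics/{n}.png',p[:,:,::-1]);np.savez(f'{n}.npz',p=p,d=d,position=s['position'],ee_rot=s['ee_rot'])
E
python3 look.py w3
```

```text
t: 5.53
position: [0.438, -0.1185, 0.1435]
ee_rot: [-0.001, 0.017, 1.0, -0.0]
ft_force: [1.3, 0.5, -1.2]
finger_gap: 0.0226
t: 6.2
position: [0.4385, -0.1168, 0.1434]
ee_rot: [-0.001, 0.487, 0.873, -0.001]
ft_force: [-0.5, -0.5, -0.6]
finger_gap: 0.0221
t: 6.87
position: [0.4389, -0.1168, 0.1439]
ee_rot: [-0.0, 0.698, 0.716, -0.0]
ft_force: [0.5, -0.1, -0.4]
finger_gap: 0.0224
6.8667 [ 0.4389 -0.1168  0.1439] jaw 1.45 z [-0.001 -0.    -1.   ] q [-0.41  0.28  0.69  2.12 -0.25  0.82  0.46] 0.02238205917671232 [ 0.5 -0.1 -0.4]
```

View pics/w3.png

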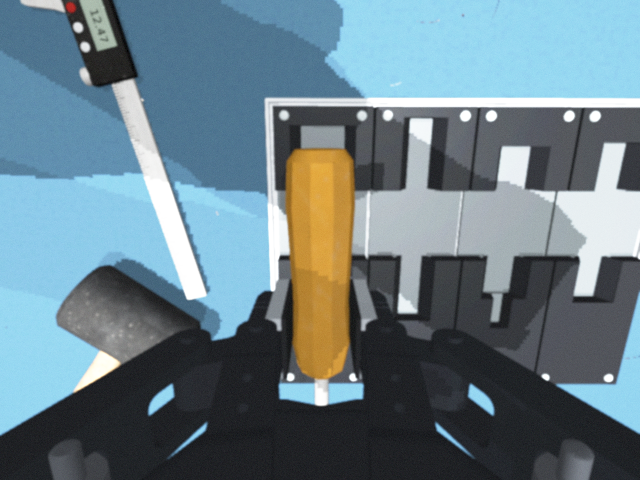

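The view shows the screwdriver over its insert, with the screws at (284,116) and (362,116) and the pocket's far end near (323,127). Now to get the insert origins from this wrist view.

```bash
python3 - <<'E'
from h import *
z=np.load('w3.npz');p=z['p'];st=dict(position=z['position'],ee_rot=z['ee_rot'])
print('screws top',ray('wrist',[(284,116),(362,116),(387.5,116),(465,116),(491.5,116),(569,116),(595,116)],.018,st).round(4).tolist())
print('screws near',ray('wrist',[(291,378),(353,378),(546,378),(608.5,378)],.018,st).round(4).tolist())
print('chan',ray('wrist',[(410,190),(410,257)],.018,st).round(4).tolist())
print('corner tray',ray('wrist',[(266,99)],.006,st).round(4).tolist())
cv2.imwrite('pics/w3c.png',cv2.resize(p[90:400,260:640,::-1],None,fx=2,fy=1.9,interpolation=cv2.INTER_CUBIC))
E
```

```text
screws top [[0.4109, -0.0382, 0.018], [0.4651, -0.0368, 0.018], [0.4828, -0.0363, 0.018], [0.5366, -0.0349, 0.018], [0.555, -0.0344, 0.018], [0.6088, -0.033, 0.018], [0.6269, -0.0325, 0.018]]
screws near [[0.4168, -0.25, 0.018], [0.4694, -0.2485, 0.018], [0.6331, -0.2441, 0.018], [0.686, -0.2426, 0.018]]
chan [[0.5031, -0.0874, 0.018], [0.5079, -0.1391, 0.018]]
corner tray [[0.3968, -0.0264, 0.006]]
```

View pics/w3c.png

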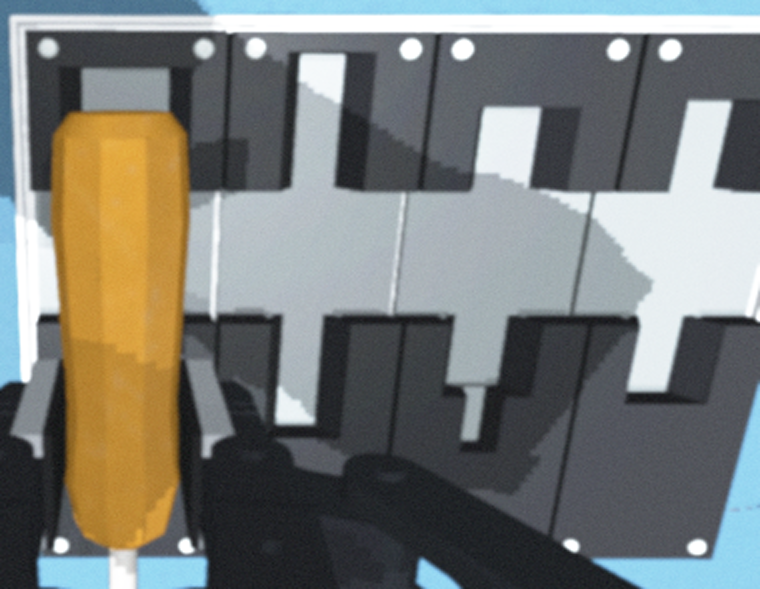

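```bash
python3 -m creep '0.001 0.001 0.02 0 0 0;0 0 0.03 0 0 0;0 0 0.03 0 0 0;0 0 0.02 0 0 0;0 0 0.01 0 0 0;0 0 0.01 0 0 0;0 0 0.005 0 0 0;0 0 0.003 0 0 0'
python3 -m creep '0 0 0.002 0 0 0;0 0 0.001 0 0 0;0 0 0 0 0 0;0 0 0 0 0 0;0 0 0 0 0 0;0 0 0 0 0 0;0 0 0 0 0 0;0 0 0 0 0 0'
```

```text
t: 7.58
position: [0.4405, -0.1159, 0.0164]
ee_rot: [0.0, 0.699, 0.715, 0.0]
ft_force: [0.1, -0.1, -0.2]
finger_gap: 0.022
t: 8.25
position: [0.4403, -0.1158, 0.0134]
ee_rot: [0.0, 0.699, 0.715, 0.0]
ft_force: [-1.2, 0.6, -1.3]
finger_gap: 0.0224
```

```bash
python3 -m creep '0 0 0.0015 0 0 0;0 0 0.001 0 0 0;0 0 0 0 0 0;0 0 0 0 0 0;0 0 0 0 0 0;0 0 0 0 0 0;0 0 0 0 0 0;0 0 0 0 0 0'
python3 -m creep '0 0 0 0 0 0;0 0 0 0 0 0;0 0 0 0 0 0;0 0 0 0 0 0;0 0 -0.01 0 0 0;0 0 -0.03 0 0 0;0 0 -0.03 0 0 0;0 0 -0.03 0 0 0' 45
python3 -m creep '0 0 -0.03 0 0 0;0 0 -0.01 0 0 0;0 0 0 0 0 0;0 0 0 0 0 0;0 0 0 0 0 0;0 0 0 0 0 0;0 0 0 0 0 0;0 0 0 0 0 0'
python3 look.py w4
```

```text
t: 8.92
position: [0.4402, -0.1158, 0.0109]
ee_rot: [0.0, 0.699, 0.715, -0.0]
ft_force: [0.1, -1.2, -0.4]
finger_gap: 0.0225
t: 9.58
position: [0.4396, -0.1161, 0.1124]
ee_rot: [-0.0, 0.699, 0.715, -0.001]
ft_force: [1.1, -0.3, 0.4]
finger_gap: 0.0382
t: 10.25
position: [0.4398, -0.1159, 0.1502]
ee_rot: [-0.0, 0.699, 0.715, -0.001]
ft_force: [-1.1, 1.0, 0.3]
finger_gap: 0.0384
10.25 [ 0.4398 -0.1159  0.1502] jaw 1.31 z [-0.001 -0.    -1.   ] q [-0.44  0.27  0.72  2.12 -0.24  0.83  0.45] 0.03844550230628658 [-1.1  1.   0.3]
```

View pics/w4.png

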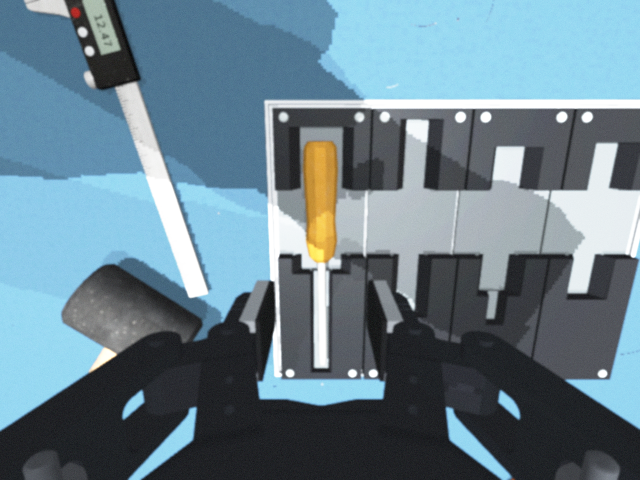

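The screwdriver lies in its pocket with the shank in the narrow end. Next is the deburrer: its grip point is about (0.568,0.2645) and its direction is -12.7°, measured in two views.

```bash
python3 -m creep '0.0378 0.0137 0 0 0 0;0.0378 0.0137 0 0 0 0;0.0378 0.0137 0 0 0 0;0.0378 0.0137 0 0 0 0;0.0378 0.0137 0 0 0 0;0.0378 0.0137 0 0 0 0;0.0378 0.0137 0 0 0 0;0.0378 0.0137 0 0 0 0' 50
python3 -m creep '0.0378 0.0137 0 0 0 0;0.0378 0.0137 0 0 0 0;0 0 0 0 0 7;0 0 0 0 0 7;0 0 0 0 0 7;0 0 0 0 0 7;0 0 0 0 0 7;0 0 0 0 0 7'
python3 -m creep '0 0 0 0 0 7;0 0 0 0 0 7;0 0 0 0 0 7;0 0 0 0 0 7;0 0 0 0 0 7;0 0 0 0 0 7;0 0 0 0 0 7;0 0 0 0 0 7'
python3 -m creep '0 0 0 0 0 6;0 0 0 0 0 0;0 0 0 0 0 0;0 0 0 0 0 0;0 0 0 0 0 0;0 0 0 0 0 0;0 0 0 0 0 0;0 0 0 0 0 0'
python3 look.py w5
```

```text
t: 10.97
position: [0.5429, 0.1911, 0.1504]
ee_rot: [-0.0, 0.699, 0.715, -0.0]
ft_force: [0.7, -0.7, 0.3]
finger_gap: 0.043
t: 11.63
position: [0.5683, 0.2652, 0.1503]
ee_rot: [0.0, 0.91, 0.415, -0.0]
ft_force: [0.2, 0.6, -0.0]
finger_gap: 0.0423
t: 12.3
position: [0.5683, 0.2653, 0.1503]
ee_rot: [0.0, 0.998, -0.061, -0.0]
ft_force: [-0.6, 0.4, -0.5]
finger_gap: 0.0426
t: 12.97
position: [0.5685, 0.2653, 0.1509]
ee_rot: [-0.0, 0.994, -0.11, 0.0]
ft_force: [-0.3, 0.6, -0.4]
finger_gap: 0.0427
12.9667 [0.5685 0.2653 0.1509] jaw -102.64 z [ 0.  0. -1.] q [-1.15  0.71  0.97  1.7  -0.66  1.09 -1.75] 0.04271520965851146 [-0.3  0.6 -0.4]
```

View pics/w5.png

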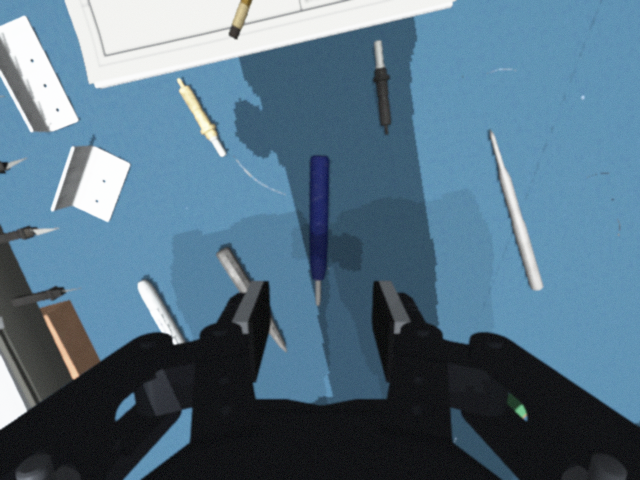

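The wrist view shows the blue deburrer centred, with its handle end at (319,156), the handle/blade step at (318,279) and the blade tip at (318,305). I also see the scriber at (515,210) and the punch at (250,298).

```bash
python3 - <<'E'
from seg import *
z=np.load('w5.npz');p=z['p'];st=dict(position=z['position'],ee_rot=z['ee_rot'])
P=ray('wrist',[(319.3,155.5),(318,279),(318,306)],.0075,st);print(P.round(4).tolist(),np.linalg.norm(np.diff(P,axis=0),axis=1))
hsv=cv2.cvtColor(p,cv2.COLOR_RGB2HSV);print(hsv[200,319],hsv[200,300],hsv[200,420])
m=np.zeros((480,640),bool);sub=hsv[140:300,295:345].astype(int);m[140:300,295:345]=(sub[...,0]>113)&(sub[...,1]>160)
v,u=np.nonzero(m);Q=ray('wrist',np.c_[u,v],.0075,st)[:,:2];c=Q.mean(0);w,V=np.linalg.eigh(np.cov((Q-c).T));t=(Q-c)@V[:,1];print(len(u),c,V[:,1],np.degrees(np.arctan2(V[1,1],V[0,1])),np.ptp(t),c+V[:,1]*(t.max()+t.min())/2)
print('scr',axis('wrist',p,(478,120,550,300),'grey',.005,st))
P=ray('wrist',[(490.5,130),(538,289)],.005,st);print(P.round(4).tolist(),np.linalg.norm(P[0]-P[1]))
E
```

```text
[[0.6185, 0.2551, 0.0075], [0.5203, 0.2782, 0.0075], [0.4962, 0.2836, 0.0075]] [0.10089961 0.02469924]
[116 170 102] [103 118 112] [101 118 115]
1268 [0.57533044 0.26525093] [-0.97243487  0.23317467] 166.51594992748215 0.09878725289029547 [0.5700694  0.26651244]
scr {'mid': array([0.5384, 0.1117]), 'ang': np.float64(10.8), 'L': np.float64(0.1418), 'W': np.float64(0.0107), 'n': 1788}
[[0.6086, 0.1249, 0.005], [0.4698, 0.0982, 0.005]] 0.14140458005257514
```

```bash
python3 -m creep '0.001 -0.0015 0.02 0 0 0.6;0 0 0.035 0 0 0;0 0 0.035 0 0 0;0 0 0.02 0 0 0;0 0 0.015 0 0 0;0 0 0.01 0 0 0;0 0 0.006 0 0 0;0 0 0.004 0 0 0'
python3 -m creep '0 0 0.0015 0 0 0;0 0 0 0 0 0;0 0 0 0 0 0;0 0 0 0 0 0;0 0 0 0 0 0;0 0 0 0 0 0;0 0 0 0 0 0;0 0 0 0 0 0'
```

```text
t: 13.68
position: [0.5701, 0.2666, 0.0059]
ee_rot: [-0.0, 0.993, -0.116, 0.0]
ft_force: [-0.7, -0.0, 0.4]
finger_gap: 0.0426
t: 14.35
position: [0.5698, 0.2666, 0.0044]
ee_rot: [0.0, 0.993, -0.116, 0.0]
ft_force: [0.6, 0.7, 0.2]
finger_gap: 0.0427
```

```bash
python3 -m creep '0 0 0 0 0 0;0 0 0 0 0 0;0 0 0 0 0 0;0 0 0 0 0 0;0 0 0 0 0 0;0 0 0 0 0 0;0 0 -0.005 0 0 0;0 0 -0.01 0 0 0' 0 60
python3 -m creep '0 0 -0.03 0 0 0;0 0 -0.035 0 0 0;0 0 -0.035 0 0 0;0 0 -0.03 0 0 0;0 0 0 0 0 -7;0 0 0 0 0 -7;0 0 0 0 0 -7;0 0 0 0 0 -7'
python3 -m creep '0 0 0 0 0 -7;0 0 0 0 0 -7;0 0 0 0 0 -7;0 0 0 0 0 -7;0 0 0 0 0 -7;0 0 0 0 0 -7;0 0 0 0 0 -7;0 0 0 0 0 -7'
python3 -m creep '0 0 0 0 0 -7;0 0 0 0 0 -7;0 0 0 0 0 -6.6;0 0 0 0 0 0;0 0 0 0 0 0;0 0 0 0 0 0;0 0 0 0 0 0;0 0 0 0 0 0'
python3 look.py w6
```

```text
t: 15.02
position: [0.5692, 0.2662, 0.0189]
ee_rot: [0.001, 0.993, -0.116, -0.001]
ft_force: [0.7, -0.0, -1.0]
finger_gap: 0.0122
t: 15.68
position: [0.5697, 0.2665, 0.1502]
ee_rot: [-0.0, 0.991, 0.131, 0.0]
ft_force: [-0.3, -0.4, -0.5]
finger_gap: 0.0123
t: 16.35
position: [0.5698, 0.2662, 0.1501]
ee_rot: [0.0, 0.814, 0.581, 0.0]
ft_force: [0.5, 0.1, 0.2]
finger_gap: 0.0125
t: 17.02
position: [0.5697, 0.2666, 0.1493]
ee_rot: [0.0, 0.7, 0.715, -0.0]
ft_force: [-0.1, -0.5, -0.2]
finger_gap: 0.0125
17.0167 [0.5697 0.2666 0.1493] jaw 1.22 z [-0. -0. -1.] q [-0.88  0.56  0.55  1.69 -0.34  0.98 -0.19] 0.01250871140576643 [-0.1 -0.5 -0.2]
```

View pics/w6.png

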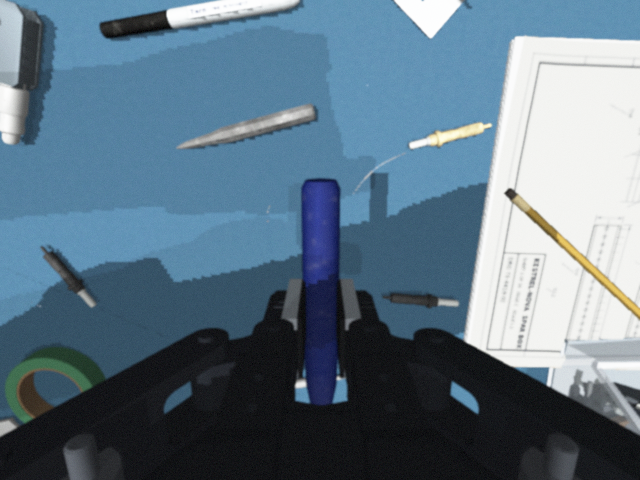

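```bash
python3 -m creep '-0.038 0.0006 0 0 0 0;-0.038 0.0006 0 0 0 0;-0.038 0.0006 0 0 0 0;-0.038 0.0006 0 0 0 0;-0.038 0.0006 0 0 0 0;-0.038 0.0006 0 0 0 0;-0.038 0.0006 0 0 0 0;-0.038 0.0006 0 0 0 0'
python3 -m creep '-0.038 0.0006 0 0 0 0;-0.038 0.0006 0 0 0 0;0 0 0.02 0 0 0;0 0 0.03 0 0 0;0 0 0.02 0 0 0;0 0 0 0 0 0;0 0 0 0 0 0;0 0 0 0 0 0'
python3 look.py w7
```

```text
t: 17.73
position: [0.5813, -0.039, 0.1495]
ee_rot: [0.0, 0.699, 0.715, 0.0]
ft_force: [0.9, 0.6, -0.2]
finger_gap: 0.0125
t: 18.4
position: [0.5852, -0.1134, 0.0806]
ee_rot: [0.001, 0.699, 0.715, 0.0]
ft_force: [-0.3, -0.0, -0.2]
finger_gap: 0.0121
18.4 [ 0.5852 -0.1134  0.0806] jaw 1.31 z [ 0.001 -0.001 -1.   ] q [-0.27  0.61  0.55  1.82 -0.42  0.83  0.51] 0.012087824879304442 [-0.3 -0.  -0.2]
```

View pics/w7.png

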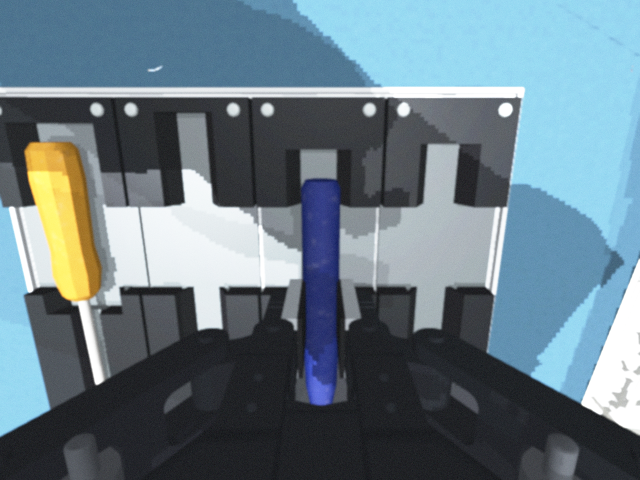

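The view shows the deburrer above its insert, with the screws at (267,110) and (370,110) and the pocket end at (319,150).

```bash
python3 - <<'E'
from h import *
z=np.load('w7.npz');st=dict(position=z['position'],ee_rot=z['ee_rot'])
S=ray('wrist',[(-1,110),(97,110),(131.5,110),(233,110),(267,110),(370,110),(404,110),(505.5,110)],.018,st)[:,:2]
o=np.array([-.0227*.0797,.0797]);o=np.array([-.0227,1])*.0797
for i in range(4): print(((S[2*i]+S[2*i+1])/2).round(4),((S[2*i]+S[2*i+1])/2-o).round(4))
print('chan',ray('wrist',[(265,206),(385,206),(250,288)],.018,st).round(4).tolist())
print('pocket end', ray('wrist',[(302,150),(336,150)],.005,st).round(4).tolist())
E
```

```text
[ 0.4389 -0.0374] [ 0.4407 -0.1171]
[ 0.5098 -0.0357] [ 0.5116 -0.1154]
[ 0.5819 -0.034 ] [ 0.5837 -0.1137]
[ 0.6539 -0.0322] [ 0.6558 -0.1119]
chan [[0.5527, -0.0863, 0.018], [0.6207, -0.0846, 0.018], [0.5428, -0.1367, 0.018]]
pocket end [[0.5727, -0.0554, 0.005], [0.5924, -0.0549, 0.005]]
```

```bash
python3 -m creep '0 -0.0015 0 0 0 0;0 0 0.02 0 0 0;0 0 0.02 0 0 0;0 0 0.015 0 0 0;0 0 0.01 0 0 0;0 0 0.003 0 0 0;0 0 0.001 0 0 0;0 0 0 0 0 0'
python3 -m creep '0 0 0.0005 0 0 0;0 0 0 0 0 0;0 0 0 0 0 0;0 0 0 0 0 0;0 0 0 0 0 0;0 0 0 0 0 0;0 0 0 0 0 0;0 0 0 0 0 0'
```

```text
t: 19.12
position: [0.5834, -0.1134, 0.0111]
ee_rot: [0.0, 0.699, 0.715, 0.0]
ft_force: [0.0, 0.0, 0.5]
finger_gap: 0.0125
t: 19.78
position: [0.583, -0.1133, 0.0098]
ee_rot: [0.0, 0.699, 0.715, -0.0]
ft_force: [-0.0, 0.0, -0.1]
finger_gap: 0.0124
```

```bash
python3 -m creep '0 0 0 0 0 0;0 0 0 0 0 0;0 0 0 0 0 0;0 0 0 0 0 0;0 0 -0.01 0 0 0;0 0 -0.03 0 0 0;0 0 -0.03 0 0 0;0 0 -0.03 0 0 0' 35
python3 -m creep '0 0 -0.03 0 0 0;0 0 -0.01 0 0 0;0 0 0 0 0 0;0 0 0 0 0 0;0 0 0 0 0 0;0 0 0 0 0 0;0 0 0 0 0 0;0 0 0 0 0 0'
python3 look.py w8
```

```text
t: 20.45
position: [0.5826, -0.1134, 0.1116]
ee_rot: [-0.0, 0.699, 0.715, -0.0]
ft_force: [1.0, 0.5, -0.3]
finger_gap: 0.0298
t: 21.12
position: [0.5827, -0.1133, 0.1492]
ee_rot: [-0.0, 0.699, 0.715, -0.0]
ft_force: [-0.2, -0.8, -0.2]
finger_gap: 0.0298
21.1167 [ 0.5827 -0.1133  0.1492] jaw 1.31 z [-0.001 -0.    -1.   ] q [-0.32  0.52  0.61  1.78 -0.35  0.95  0.46] 0.029822134339343637 [-0.2 -0.8 -0.2]
```

View pics/w8.png

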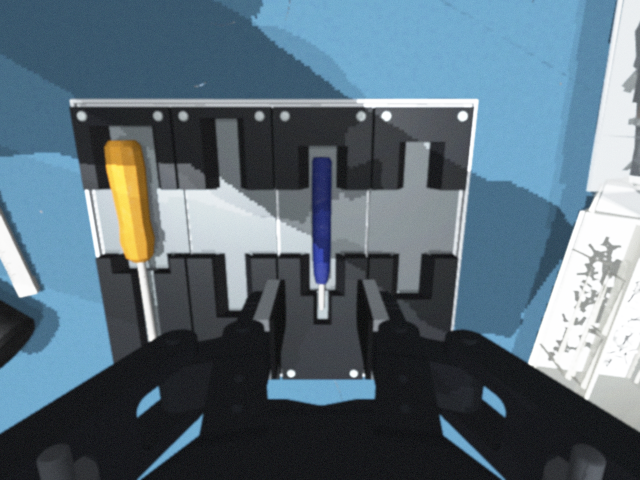

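The deburrer lies in its stepped pocket, blade tip at (322,310). Next is the scriber at (0.539,0.1117), 10.8°, confirmed at 141 mm in the wrist view.

```bash
python3 -m creep '0.0377 -0.0064 0 0 0 0;0.0377 -0.0064 0 0 0 0;0.0377 -0.0064 0 0 0 0;0.0377 -0.0064 0 0 0 0;0.0377 -0.0064 0 0 0 0;0.0377 -0.0064 0 0 0 0;0 0 0 0 0 7;0 0 0 0 0 7' 45
python3 -m creep '0 0 0 0 0 7;0 0 0 0 0 7;0 0 0 0 0 7;0 0 0 0 0 7;0 0 0 0 0 7;0 0 0 0 0 7;0 0 0 0 0 7;0 0 0 0 0 7'
python3 -m creep '0 0 0 0 0 7;0 0 0 0 0 3.5;0 0 0 0 0 0;0 0 0 0 0 0;0 0 0 0 0 0;0 0 0 0 0 0;0 0 0 0 0 0;0 0 0 0 0 0'
python3 look.py w9
```

```text
t: 21.83
position: [0.5388, 0.1146, 0.1496]
ee_rot: [-0.0, 0.781, 0.624, 0.0]
ft_force: [0.2, -1.8, -0.1]
finger_gap: 0.0387
t: 22.5
position: [0.5394, 0.112, 0.1497]
ee_rot: [0.0, 0.983, 0.182, -0.0]
ft_force: [0.0, 0.2, 0.3]
finger_gap: 0.0385
t: 23.17
position: [0.5394, 0.1119, 0.1499]
ee_rot: [-0.0, 0.996, 0.095, 0.0]
ft_force: [-0.5, 0.3, -0.5]
finger_gap: 0.0386
23.1667 [0.5394 0.1119 0.1499] jaw -79.14 z [ 0.  0. -1.] q [-0.97  0.54  0.93  1.9  -0.53  0.97 -1.18] 0.03857515622306027 [-0.5  0.3 -0.5]
```

View pics/w9.png

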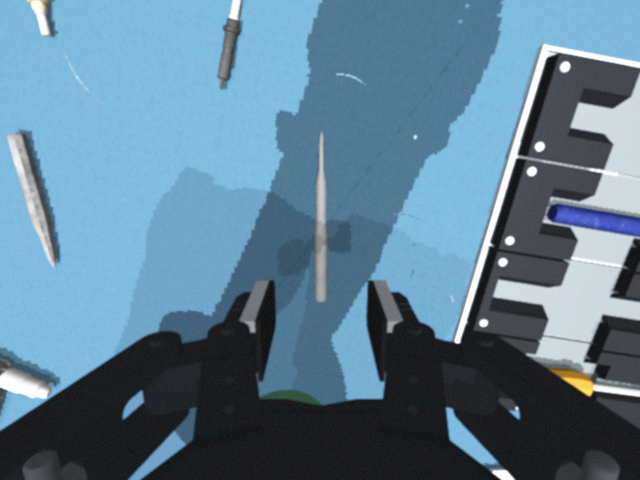

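The scriber is centred between the jaws in the view, from its point at (321,131) to its butt at (321,302). The punch is at (35,200).

```bash
python3 - <<'E'
from h import *
z=np.load('w9.npz');st=dict(position=z['position'],ee_rot=z['ee_rot'])
P=ray('wrist',[(321,130),(321,302)],.005,st);print(P.round(4),P.mean(0),np.linalg.norm(P[0]-P[1]),np.degrees(np.arctan2(*(P[0]-P[1])[1::-1])))
E
python3 -m creep '0 0 0.02 0 0 0;0 0 0.035 0 0 0;0 0 0.035 0 0 0;0 0 0.02 0 0 0;0 0 0.015 0 0 0;0 0 0.01 0 0 0;0 0 0.006 0 0 0;0 0 0.003 0 0 0'
```

```text
[[0.6079 0.125  0.005 ]
 [0.4692 0.0981 0.005 ]] [0.53859436 0.11155051 0.005     ] 0.1412681245403479 10.939012351039228
t: 23.88
position: [0.5397, 0.112, 0.0058]
ee_rot: [0.0, 0.996, 0.094, 0.0]
ft_force: [-0.4, 0.7, -0.2]
finger_gap: 0.0384
```

```bash
python3 -m creep '0 0 0.0025 0 0 0;0 0 0 0 0 0;0 0 0 0 0 0;0 0 0 0 0 0;0 0 0 0 0 0;0 0 0 0 0 0;0 0 0 0 0 0;0 0 0 0 0 0' 45
python3 -m creep '0 0 0 0 0 0;0 0 0 0 0 0;0 0 0 0 0 0;0 0 0 0 0 0;0 0 0 0 0 0;0 0 0 0 0 0;0 0 -0.005 0 0 0;0 0 -0.01 0 0 0' 0 60
python3 -m creep '0 0 -0.03 0 0 0;0 0 -0.035 0 0 0;0 0 -0.035 0 0 0;0 0 -0.03 0 0 0;0 0 0 0 0 -7;0 0 0 0 0 -7;0 0 0 0 0 -7;0 0 0 0 0 -7'
```

```text
t: 24.55
position: [0.5394, 0.1121, 0.0034]
ee_rot: [0.0, 0.996, 0.094, 0.0]
ft_force: [-0.3, -0.2, 0.3]
finger_gap: 0.0382
t: 25.22
position: [0.5388, 0.1118, 0.0181]
ee_rot: [0.0, 0.996, 0.094, -0.001]
ft_force: [-0.0, 0.5, -0.2]
finger_gap: 0.006
t: 25.88
position: [0.5394, 0.112, 0.1493]
ee_rot: [0.0, 0.942, 0.335, 0.0]
ft_force: [-0.2, -0.9, -0.4]
finger_gap: 0.0061
```

```bash
python3 -m creep '0 0 0 0 0 -7;0 0 0 0 0 -7;0 0 0 0 0 -7;0 0 0 0 0 -7;0 0 0 0 0 -7;0 0 0 0 0 -7;0 0 0 0 0 -7;0 0 0 0 0 -3.4'
python3 -m creep '-0.0376 -0.0055 0 0 0 0;-0.0376 -0.0055 0 0 0 0;-0.0376 -0.0055 0 0 0 0;-0.0376 -0.0055 0 0 0 0;-0.0376 -0.0055 0 0 0 0;-0.0376 -0.0055 0 0 0 0;0 0 0 0 0 0;0 0 0 0 0 0'
python3 -m creep '0 0 0.03 0 0 0;0 0 0.03 0 0 0;0 0 0.01 0 0 0;0 0 0 0 0 0;0 0 0 0 0 0;0 0 0 0 0 0;0 0 0 0 0 0;0 0 0 0 0 0'
python3 look.py w10
```

```text
t: 26.55
position: [0.5394, 0.1116, 0.1492]
ee_rot: [0.0, 0.697, 0.717, 0.0]
ft_force: [-0.4, -0.3, -0.4]
finger_gap: 0.0065
t: 27.22
position: [0.5106, -0.1168, 0.1491]
ee_rot: [0.0, 0.701, 0.713, -0.0]
ft_force: [0.9, 0.2, 0.1]
finger_gap: 0.0059
t: 27.88
position: [0.5119, -0.1142, 0.0795]
ee_rot: [0.001, 0.699, 0.715, 0.001]
ft_force: [-0.5, -0.4, 0.9]
finger_gap: 0.0061
27.8833 [ 0.5119 -0.1142  0.0795] jaw 1.24 z [ 0.002  0.    -1.   ] q [-0.3   0.51  0.58  2.   -0.4   0.75  0.54] 0.0061059111523928365 [-0.5 -0.4  0.9]
```

View pics/w10.png

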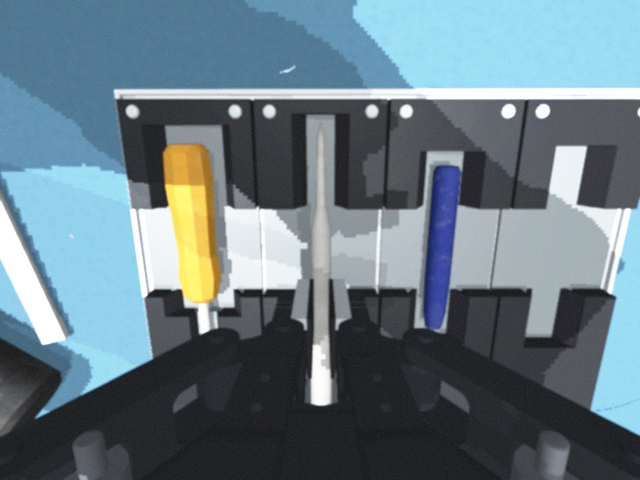

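The scriber is held straight, pointing to (321,125), above its pocket at (321,120). I'll lower it.

```bash
python3 -m creep '0 0 0.02 0 0 0;0 0 0.02 0 0 0;0 0 0.015 0 0 0;0 0 0.01 0 0 0;0 0 0.003 0 0 0;0 0 0.0015 0 0 0;0 0 0 0 0 0;0 0 0 0 0 0'
python3 -m creep '0 0 0 0 0 0;0 0 0 0 0 0;0 0 0 0 0 0;0 0 0 0 0 0;0 0 0 0 0 0;0 0 0 0 0 0;0 0 0 0 0 0;0 0 0 0 0 0'
```

```text
t: 28.6
position: [0.5117, -0.1144, 0.0096]
ee_rot: [0.0, 0.7, 0.715, 0.0]
ft_force: [0.2, -1.0, -0.1]
finger_gap: 0.006
t: 29.27
position: [0.5112, -0.1142, 0.0088]
ee_rot: [0.0, 0.699, 0.715, -0.0]
ft_force: [0.0, -0.5, 0.3]
finger_gap: 0.0063
```

```bash
python3 -m creep '0 0 0 0 0 0;0 0 0 0 0 0;0 0 0 0 0 0;0 0 0 0 0 0;0 0 -0.01 0 0 0;0 0 -0.03 0 0 0;0 0 -0.03 0 0 0;0 0 -0.03 0 0 0' 30
python3 -m creep '0 0 -0.03 0 0 0;0 0 -0.01 0 0 0;0 0 0 0 0 0;0 0 0 0 0 0;0 0 0 0 0 0;0 0 0 0 0 0;0 0 0 0 0 0;0 0 0 0 0 0'
python3 look.py w11
```

```text
t: 29.93
position: [0.5108, -0.1145, 0.1105]
ee_rot: [-0.0, 0.7, 0.714, -0.0]
ft_force: [0.3, 0.8, 0.8]
finger_gap: 0.0257
t: 30.6
position: [0.5109, -0.1143, 0.1482]
ee_rot: [-0.0, 0.7, 0.715, -0.001]
ft_force: [-0.3, -0.6, -0.5]
finger_gap: 0.0254
30.6 [ 0.5109 -0.1143  0.1482] jaw 1.21 z [-0.001 -0.    -1.   ] q [-0.37  0.4   0.65  1.96 -0.31  0.88  0.47] 0.025380060436147763 [-0.3 -0.6 -0.5]
```

View pics/w11.png

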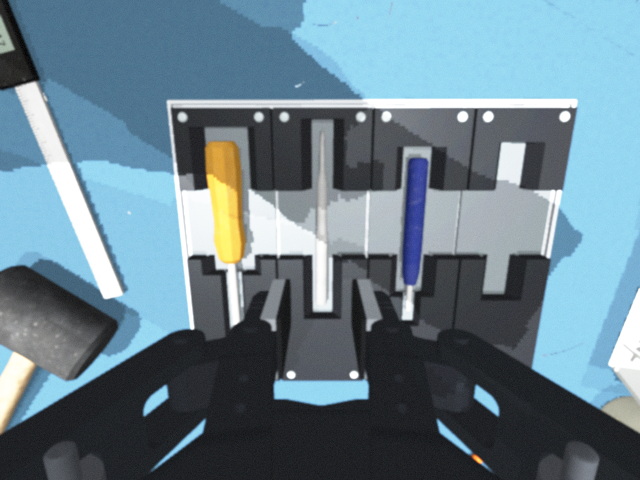

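The scriber lies in its pocket. Last is the punch at (0.512,0.3365), 15.9°, 107–110 mm long in three views.

```bash
python3 -m creep '0.0376 0.0009 0 0 0 0;0.0376 0.0009 0 0 0 0;0.0376 0.0009 0 0 0 0;0.0376 0.0009 0 0 0 0;0.0376 0.0009 0 0 0 0;0.0376 0.0009 0 0 0 0;0.0376 0.0009 0 0 0 0;0.0376 0.0009 0 0 0 0' 40
python3 -m creep '0.0376 0.0009 0 0 0 0;0.0376 0.0009 0 0 0 0;0.0376 0.0009 0 0 0 0;0.0376 0.0009 0 0 0 0;0 0 0 0 0 7;0 0 0 0 0 7;0 0 0 0 0 7;0 0 0 0 0 7'
python3 -m creep '0 0 0 0 0 7;0 0 0 0 0 7;0 0 0 0 0 7;0 0 0 0 0 7;0 0 0 0 0 7;0 0 0 0 0 7;0 0 0 0 0 5.3;0 0 0 0 0 0'
python3 -m creep '0 0 0 0 0 0;0 0 0 0 0 0;0 0 0 0 0 0;0 0 0 0 0 0;0 0 0 0 0 0;0 0 0 0 0 0;0 0 0 0 0 0;0 0 0 0 0 0'
python3 look.py w12
```

```text
t: 31.32
position: [0.5116, 0.1885, 0.1486]
ee_rot: [-0.0, 0.699, 0.715, -0.0]
ft_force: [0.7, -0.4, 0.2]
finger_gap: 0.034
t: 31.98
position: [0.5123, 0.3371, 0.1484]
ee_rot: [0.0, 0.853, 0.522, -0.0]
ft_force: [0.5, -0.7, -1.0]
finger_gap: 0.034
t: 32.65
position: [0.5122, 0.3371, 0.1483]
ee_rot: [0.001, 0.991, 0.136, -0.0]
ft_force: [-1.2, 0.3, -0.3]
finger_gap: 0.034
t: 33.32
position: [0.5124, 0.3371, 0.1488]
ee_rot: [0.0, 0.99, 0.139, 0.0]
ft_force: [0.2, -0.3, 0.3]
finger_gap: 0.0343
33.3167 [0.5124 0.3371 0.1488] jaw -74.06 z [ 0. -0. -1.] q [-1.23  0.63  0.84  1.74 -0.54  1.02 -1.48] 0.0342713934970844 [ 0.2 -0.3  0.3]
```

View pics/w12.png

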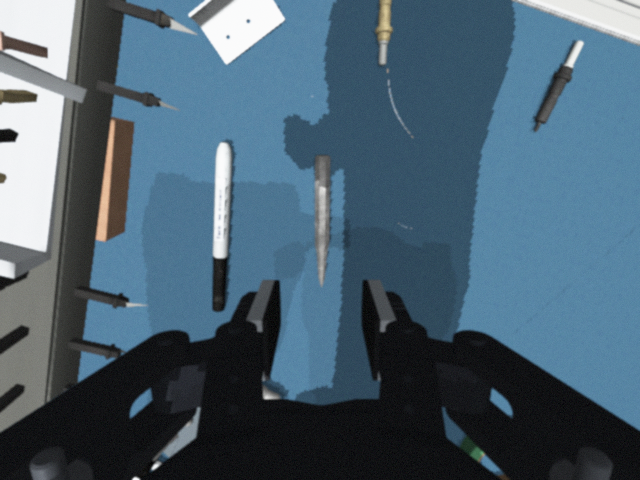

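The punch is centred, from its butt at (322,155) to its tip at (322,288). The marker is well to the left at (222,225).

```bash
python3 - <<'E'
from h import *
z=np.load('w12.npz');st=dict(position=z['position'],ee_rot=z['ee_rot'])
P=ray('wrist',[(322,155),(322,288)],.006,st);print(P.round(4),P.mean(0),np.linalg.norm(P[0]-P[1]),np.degrees(np.arctan2(*(P[0]-P[1])[1::-1])))
E
python3 -m creep '0 0 0.02 0 0 0;0 0 0.035 0 0 0;0 0 0.035 0 0 0;0 0 0.02 0 0 0;0 0 0.015 0 0 0;0 0 0.01 0 0 0;0 0 0.006 0 0 0;0 0 0.003 0 0 0'
python3 -m creep '0 0 0.0015 0 0 0;0 0 0 0 0 0;0 0 0 0 0 0;0 0 0 0 0 0;0 0 0 0 0 0;0 0 0 0 0 0;0 0 0 0 0 0;0 0 0 0 0 0'
```

```text
[[0.5621 0.3504 0.006 ]
 [0.4572 0.3202 0.006 ]] [0.50964772 0.33526617 0.006     ] 0.10917729878544184 16.057611439741418
t: 34.03
position: [0.5127, 0.3372, 0.0048]
ee_rot: [-0.0, 0.99, 0.139, 0.0]
ft_force: [-0.6, -0.4, 1.2]
finger_gap: 0.0341
t: 34.7
position: [0.5124, 0.3371, 0.0034]
ee_rot: [0.0, 0.99, 0.139, 0.0]
ft_force: [0.3, 0.2, 0.0]
finger_gap: 0.0342
```

```bash
python3 -m creep '0 0 0 0 0 0;0 0 0 0 0 0;0 0 0 0 0 0;0 0 0 0 0 0;0 0 0 0 0 0;0 0 0 0 0 0;0 0 -0.005 0 0 0;0 0 -0.01 0 0 0' 0 60
python3 -m creep '0 0 -0.03 0 0 0;0 0 -0.035 0 0 0;0 0 -0.035 0 0 0;0 0 -0.03 0 0 0;0 0 0 0 0 -7;0 0 0 0 0 -7;0 0 0 0 0 -7;0 0 0 0 0 -7'
python3 -m creep '0 0 0 0 0 -7;0 0 0 0 0 -7;0 0 0 0 0 -7;0 0 0 0 0 -7;0 0 0 0 0 -7;0 0 0 0 0 -7;0 0 0 0 0 -5.3;0 0 0 0 0 0'
python3 -m creep '-0.0376 0.0111 0 0 0 0;-0.0376 0.0111 0 0 0 0;-0.0376 0.0111 0 0 0 0;-0.0376 0.0111 0 0 0 0;-0.0376 0.0111 0 0 0 0;-0.0376 0.0111 0 0 0 0;-0.0376 0.0111 0 0 0 0;-0.0376 0.0111 0 0 0 0'
python3 -m creep '-0.0376 0.0111 0 0 0 0;-0.0376 0.0111 0 0 0 0;-0.0376 0.0111 0 0 0 0;-0.0376 0.0111 0 0 0 0;0 0 0.03 0 0 0;0 0 0.03 0 0 0;0 0 0.01 0 0 0;0 0 0 0 0 0'
python3 -m creep '0 0 0 0 0 0;0 0 0 0 0 0;0 0 0 0 0 0;0 0 0 0 0 0;0 0 0 0 0 0;0 0 0 0 0 0;0 0 0 0 0 0;0 0 0 0 0 0'
python3 look.py w13
```

```text
t: 35.37
position: [0.5119, 0.3367, 0.0179]
ee_rot: [0.001, 0.99, 0.138, -0.001]
ft_force: [-0.0, -0.5, -0.8]
finger_gap: 0.0091
t: 36.03
position: [0.5124, 0.3371, 0.1493]
ee_rot: [-0.0, 0.926, 0.377, 0.0]
ft_force: [0.7, 0.3, -1.6]
finger_gap: 0.0085
t: 36.7
position: [0.5126, 0.3367, 0.1492]
ee_rot: [0.0, 0.698, 0.716, 0.0]
ft_force: [0.8, -0.6, -0.4]
finger_gap: 0.0086
t: 37.37
position: [0.6079, 0.0363, 0.149]
ee_rot: [0.0, 0.701, 0.713, 0.0]
ft_force: [0.1, 0.7, -1.1]
finger_gap: 0.0088
t: 38.03
position: [0.6538, -0.1107, 0.0762]
ee_rot: [-0.001, 0.7, 0.714, -0.001]
ft_force: [-0.2, 1.2, -0.9]
finger_gap: 0.0089
t: 38.7
position: [0.6552, -0.1112, 0.0784]
ee_rot: [0.0, 0.7, 0.715, 0.0]
ft_force: [-0.3, -0.1, -0.5]
finger_gap: 0.0091
38.7 [ 0.6552 -0.1112  0.0784] jaw 1.22 z [ 0. -0. -1.] q [-0.24  0.71  0.53  1.63 -0.43  0.91  0.47] 0.0091270937116927 [-0.3 -0.1 -0.5]
```

View pics/w13.png

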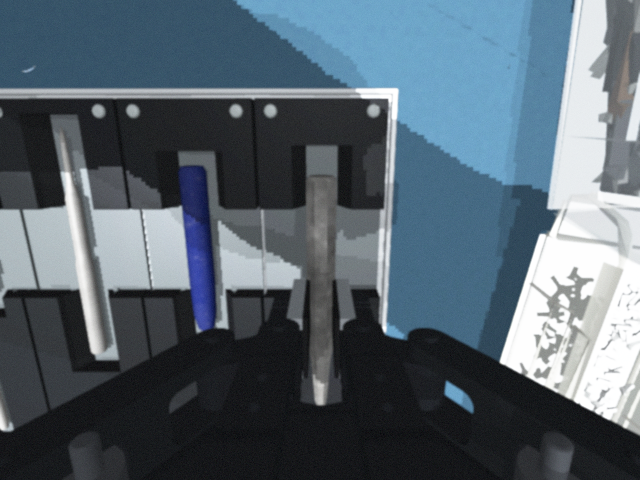

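The punch is straight above its pocket at (322,160). I'll lower it to the floor, which means a TCP height of about 0.0085.

```bash
python3 -m creep '0.0005 0.0005 0.02 0 0 0;0 0 0.02 0 0 0;0 0 0.015 0 0 0;0 0 0.01 0 0 0;0 0 0.003 0 0 0;0 0 0.001 0 0 0;0 0 0 0 0 0;0 0 0 0 0 0'
python3 -m creep '0 0 0.0003 0 0 0;0 0 0 0 0 0;0 0 0 0 0 0;0 0 0 0 0 0;0 0 0 0 0 0;0 0 0 0 0 0;0 0 0 0 0 0;0 0 0 0 0 0'
```

```text
t: 39.42
position: [0.6562, -0.1108, 0.0102]
ee_rot: [0.001, 0.699, 0.715, 0.0]
ft_force: [0.7, 0.2, -1.3]
finger_gap: 0.0093
t: 40.08
position: [0.6557, -0.1107, 0.009]
ee_rot: [0.0, 0.699, 0.715, -0.0]
ft_force: [-0.8, 0.6, -0.9]
finger_gap: 0.0088
```

```bash
python3 -m creep '0 0 0 0 0 0;0 0 0 0 0 0;0 0 0 0 0 0;0 0 0 0 0 0;0 0 -0.01 0 0 0;0 0 -0.03 0 0 0;0 0 -0.03 0 0 0;0 0 -0.03 0 0 0' 33
python3 -m creep '0 0 -0.03 0 0 0;0 -0.02 -0.02 0 0 0;0 -0.03 -0.02 0 0 0;0 -0.03 -0.02 0 0 0;0 -0.02 -0.02 0 0 0;0 0 0 0 0 0;0 0 0 0 0 0;0 0 0 0 0 0'
python3 look.py w14; python3 look.py top2 top
```

```text
t: 40.75
position: [0.6554, -0.1109, 0.1109]
ee_rot: [0.0, 0.7, 0.715, -0.0]
ft_force: [0.5, 0.6, -0.1]
finger_gap: 0.0282
t: 41.42
position: [0.5561, -0.1125, 0.2193]
ee_rot: [0.0, 0.699, 0.715, 0.0]
ft_force: [0.4, 0.4, -0.3]
finger_gap: 0.028
41.4167 [ 0.5561 -0.1125  0.2193] jaw 1.25 z [ 0.001  0.    -1.   ] q [-0.37  0.38  0.65  1.79 -0.26  1.06  0.4 ] 0.027983172844373714 [ 0.4  0.4 -0.3]
41.4667 [ 0.5561 -0.1125  0.2187] jaw 1.26 z [-0. -0. -1.] q [-0.37  0.38  0.65  1.79 -0.26  1.06  0.4 ] 0.027860714017524203 [-0.7 -0.4 -0. ]
```

View pics/w14.png

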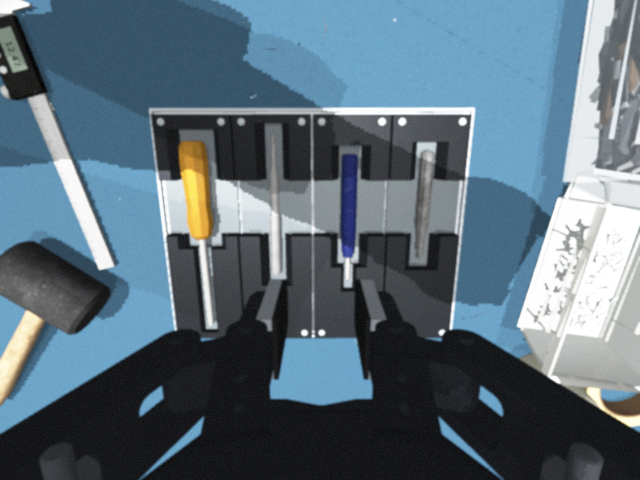

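View pics/top2.png

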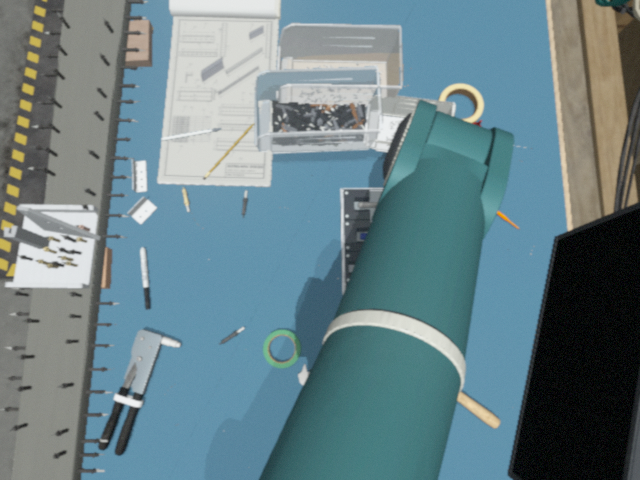

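The wrist view shows all four tools in their pockets: screwdriver (200,235), scriber (276,203), deburrer (349,218), punch (425,207). In the top view the marker is unmoved at (145,277). Now a numerical check.

```bash
python3 - <<'E'
from h import *
z=np.load('w14.npz');p=z['p'];d=z['d'];st=dict(position=z['position'],ee_rot=z['ee_rot'])
cv2.imwrite('pics/w14c.png',cv2.resize(p[95:345,140:490,::-1],None,fx=2.25,fy=2.25,interpolation=cv2.INTER_CUBIC))
th=np.radians(1.3);ux=np.array([np.cos(th),np.sin(th)]);uy=np.array([-np.sin(th),np.cos(th)])
for n,a,b,zz,o in [('sd',(193,141),(211,329),.0175,(.4402,-.1168)),('scr',(274.5,125),(276.5,279),.010,(.5116,-.1152)),('deb',(349.5,154),(348,287),.0125,(.5837,-.1135)),('pun',(428,150),(421,263),.011,(.6557,-.1119))]:
    P=ray('wrist',[a,b],zz,st)[:,:2]-o
    m=P.mean(0);v=P[0]-P[1];print(n,'x',round(m@ux*1000,1),'y',round(m@uy*1000,1),'L',np.linalg.norm(v).round(4),'dang',(np.degrees(np.arctan2(v@uy,v@ux))-90).round(2))
c,Rw,oo=extr('wrist',st);f,cx,cy=K(c)
for n,u,v in [('sd',197,200),('scr',276,210),('deb',349,210),('pun',425,205),('chan',312,205)]:
    q=d[v,u]*np.array([(u-cx)/f,(v-cy)/f,1]);print(n,'top z',(Rw@q+oo)[2].round(4))
E
```

```text
sd x 0.4 y -32.5 L 0.1904 dang 0.37
scr x 0.4 y 1.1 L 0.1515 dang -1.13
deb x -0.5 y -15.8 L 0.1334 dang 0.55
pun x 0.8 y -1.2 L 0.1115 dang 0.84
sd top z 0.0275
scr top z 0.0128
deb top z 0.0203
pun top z 0.017
chan top z 0.003
```

View pics/w14c.png

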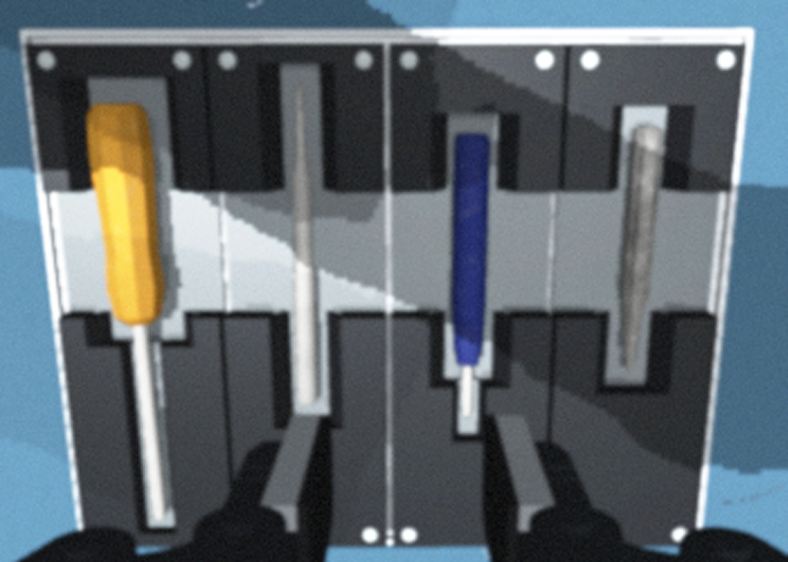

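All four are within tolerance, and the top heights show them lying on the floors. Handing in.

```bash
python3 -m creep '0 0 0 0 0 0;0 0 0 0 0 0;0 0 0 0 0 0;0 0 0 0 0 0;0 0 0 0 0 0;0 0 0 0 0 0;0 0 0 0 0 0;0 0 0 0 0 0'; python3 -c "
from cell import ticket;print(ticket.close_job())"
```

```text
t: 42.18
position: [0.5557, -0.1128, 0.219]
ee_rot: [0.0, 0.699, 0.715, -0.0]
ft_force: [0.2, 0.4, -0.3]
finger_gap: 0.0281
the job is handed in; nothing more can be done
None
```

All four tools are back in their own pockets. I handed the job in at about 42 s of the 96 s allowed; the hand-in gives no verdict.

| Tool | Off the pocket's centre line | Position along the pocket (target) | Angle error |
|---|---|---|---|
| Screwdriver | 0.4 mm | -32.5 mm (-30 mm) | 0.4° |
| Deburring tool | -0.5 mm | -15.8 mm (-13 mm) | 0.5° |
| Centre punch | 0.8 mm | -1.2 mm (0 mm) | 0.8° |
| Scriber | 0.4 mm | 1.1 mm (0 mm) | -1.1° |

- **In the pockets:** all readings are well inside the limits. The screwdriver's shank and the deburring tool's blade lie in the narrow ends. Top heights agree with lying on the floor to 2.5 mm.
- **Marker:** it showed at the same spot in the top picture as at the start.
- **Gripper:** it stood clear of everything at hand-in.
- **What disagreed:**
  - Tool lengths in the last picture read 4–11 mm too long, the scriber most (151 against 141 mm); I put this down to blurred ends in the picture.
  - An automatic tray outline failed, so I located the tray from its corners, screws and pocket ends, which agreed within about 2 mm.
  - The gripper's opening read about 3 mm below the tools' true thickness.

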